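# Reset the coffee grinder to the green recipe mark and lock it

### The job

Set the grinder for the green recipe: with a fingertip, push the orange arm on the grinder's collar round until it points at the middle of the green dot. Then, with the collar left there, push the black clamp lever round until it is fully closed against its stop. Leave the dosing ring, cups and other things around where they stand.

Things in the scene. Friction and masses are not known exactly. Their poses are not given: they have to be found in the camera images.
- grinder: Top of the coffee grinder, fixed: low white box 320 (x) x 460 (y) mm, its aluminium deck 50 mm above the counter. Origin: centre of its underside; x to its back, y to its left seen from the robot; yaw varies. In this frame the collar's axis is at (30, -50) mm, the clamp's pivot at (50, 140) mm, and a dark steel stop block 22 x 65 mm, top 86 mm above the counter, at (68, 42) mm.
- collar (a joint): Angle (rad) of the round dark steel collar, 120 mm diameter, top 98 mm above the counter, about its vertical axis; counter-clockwise from above positive, limits -1.25 to 1.25. At 0 the orange arm points along 3.49 rad (200 degrees) in the grinder's frame, towards the robot. Starts between -0.3 and 0.3. Even friction, about 2.5 N at the arm; stays where it is left.
- collar_axis (a point): Point on the collar's axis at mid-height of the orange arm, 79 mm above the counter. Its frame turns with the collar: x points along the orange arm, z is up.
- pointer_tip (a point): Pointed outer end of the orange arm, 116 mm from the collar's axis. The arm is a straight level bar 14 mm wide and 18 mm high (70 to 88 mm above the counter, with a 20 mm gap under it to the deck), reaching from the collar's rim (60 mm from the axis) to this tip; the last 8 mm taper.
- mark_green: Green round dot, 28 mm diameter, 3 mm thick, fixed on the deck 138 to 162 mm from the collar's axis, beyond the reach of the arm. Origin: centre of its underside, 50 mm above the counter. Yellow, red and blue dots of the same size lie round the same arc; which colour lies where varies.
- clamp (a joint): Angle (rad) of the clamp lever about its vertical pivot, counter-clockwise from above positive: 0 wide open, pointing to -x of the grinder (to the robot); 1.5 fully closed at its stop, pointing nearly to -y of the grinder, beside the steel stop block. Starts between 0 and 0.35. Even friction, about 2 N at its tip; stays where it is left.
- clamp_axis (a point): Point on the clamp's pivot at mid-height of the lever, 79 mm above the counter. Its frame turns with the lever: x points along the lever, z is up. The steel pivot head is 34 mm in diameter, top 92 mm above the counter.
- clamp_tip (a point): Free end of the black clamp lever, 87 mm from its pivot. The lever is a straight level bar 14 mm wide and 18 mm high, 70 to 88 mm above the counter.
- dosing_ring: Loose steel ring, 58 mm diameter, 30 mm high, standing on the grinder's deck in the far left corner. Origin: centre of its underside. Bystander: leave it where it is.
- tamper: Black coffee tamper, 58 mm diameter, 85 mm high, standing on the counter. Origin: centre of its underside. Bystander: leave it where it is.
- cup_white: White cup, 80 mm diameter, 60 mm high, handle at its +y. Origin: centre of its underside. Bystander: leave it where it is.
- cup_black: Black cup, 80 mm diameter, 60 mm high, handle at its +y. Origin: centre of its underside. Bystander: leave it where it is.
- milk_jug: Steel milk jug, 84 mm diameter, 100 mm high, handle at its +y. Origin: centre of its underside. Bystander: leave it where it is.
- syrup_can: Can with a red label, 66 mm diameter, 130 mm high. Origin: centre of its underside. Bystander: leave it where it is.

How it is judged:
By the outcome, as a careful person would: the job done as asked, in the order asked, and still so for the second after the job is handed in, with the robot touching nothing.
It also fails if it takes over 58 s, if anything falls off the work surface, if the arm or the gripper's body presses on something with over 40 N, if the wrist force passes 120 N, or if a joint passes its speed limit or range.

### The arm

A 6-joint arm with a two-finger parallel gripper is mounted at the origin on the work surface. World frame = base frame: x ahead of the robot, y to its left, z up, the work surface at z = 0. Lengths are in m, angles in rad, forces in N, time in s.
With the tool pointing down it reaches from about 0.25 to 0.775 m from the base axis. Payload 4 kg.
Tool frame: the origin (TCP) lies midway between the tips of the shut fingers; the grasp point (between the pads) lies 19 mm behind it; z points along the fingers, y is the line along which they close (so a half turn about z gives the same grasp; the last joint's range is limited). The gripper opens to 85 mm and grips with 20 to 120 N. Pads are 22 mm wide; open, the fingers measure 114 mm over their backs; the gripper's body (76 mm by 85 mm) begins 54 mm behind the grasp point. The pads swing forward as they close: fully open they stand 13 mm farther back than shut.
Start: joints at [1.213, 0.087, 1.371, -0, 1.684, -0.103], TCP at [0.139, 0.532, 0.231] pointing down, gripper open.
Joint ranges: [-3.1, 3.1], [-0.76, 2.03], [0.27, 2.55], [-1.08, 4.22], [0.17, 2.65], [-2.57, 2.57]. Speed limits (rad/s): [2.79, 2.79, 3.14, 3.14, 3.14, 3.14].

### API

Orientations are given as a unit quaternion [x, y, z, w].
In Python, from plant import env gives the robot as it stands.
- The arm moves only by the tool play_rows, never from a script. Its argument "targets" is a list of rows, each an object of numbers: "dx", "dy", "dz": the shift along the tool's x, y, z in cm; "rx", "ry", "rz": the turn, a rotation vector about the tool's x, y, z in degrees. In form: [{"dx": .., "dy": .., "dz": .., "rx": .., "ry": .., "rz": ..}, ...]. A call has 1 to 8 rows; each row is the pose to reach, as a shift and turn from the pose commanded when the call began, along the tool's axes at that moment; what a row does not reach only later rows make up. A row lasts 1/8 s, in which the tool goes at most 62.5 mm and 10.7 degrees, less where a joint would pass 70% of its speed; a pose out of reach is approached as far as the arm can. A call with a gripper value outside its range is refused whole. "fingers" is the finger opening in cm, from 0 to 8.54, set as the call begins (left out, the last holds). The fingers move at their own pace and stop on an object; "newtons" is the grip in N (left out, the last holds). Time passes only in rows, so rows that repeat a pose let the fingers close. It gives the time, the measured TCP pose, the force, the opening and the grip force at its end, in the units of the state.
- env.sense(): the state, without advancing time (a new reading comes with each control period).
- env.capture(name): name is "scene" or "top" or "wrist"; returns (picture, depth): 420x560x3 uint8, red, green, blue; 420x560 float32, m along the optical axis (not along the pixel's ray), 0 where there is no reading.
- env.get_calibration(name): a dict with "camera_matrix" (3x3 intrinsics, pixels), "R" (3x3) and "t" (3): a world point X has camera coordinates R X + t; the wrist camera has in their place "mount" (4x4, takes a point from camera to tool coordinates, whose origin is the TCP and whose axes are the flange's). Camera axes: x right, y down, z forward; pixel columns grow to the right and rows downward; lengths in m; the calibration is good to about 2 mm. A picture is of the moment at which its call begins: read the wrist's pose just before it. get_calibration takes no time and is no camera call.
- env.job_done(): hands the job in; it is judged then, once.
The state is a dict: "clock": time; "q": joint angles; "dq": joint speeds; "joint_torque": joint torques, N m; "ee_pos": TCP position; "tool_rot": TCP orientation; "force": force on the tool from outside, world axes, zero at the start; "ft_torque": the same for the moment, N m; "finger_gap": opening from 0.0 (shut) to 1.0 (fully open); "grasp_force": force on a finger pad.
Only numpy, scipy, OpenCV 4.12 (cv2) and the standard library are available. Lean on these libraries where they do the work, as an engineer would, in place of code of your own. Each camera call takes 0.05 s, during which the arm holds its last target. There are 200 camera calls.

## Working session

There is one attempt and no reset: what is moved stays moved. The work goes in short steps, Python scripts to look and compute and a tool call to move; the robot and the scene stay as the last step left them, time stands still between calls to the robot, and variables do not carry over. Pictures are saved under pics/ and viewed, at most 12 in all, crops included, and the job is handed in when it is done.

Besides the shell and the picture viewer there is one more tool, called after "Call:" as name(argument=value, ...), one argument or row to a line, values as JSON. play_rows: Moves the arm, as the interface text tells. Its arguments: {"type":"object","properties":{"targets":{"type":"array"},"fingers":{"type":"number"},"newtons":{"type":"number"}},"required":["targets"]}

```bash
mkdir -p pics; ls; python3 - <<'E'
from plant import env
import cv2,numpy as np
s=env.sense();print(s['clock'],s['ee_pos'],s['tool_rot'],s['finger_gap'])
for n in ("top","scene"):
    p,d=env.capture(n);c=env.get_calibration(n)
    cv2.imwrite(f"pics/{n}0.png",p[:,:,::-1]);np.savez(f"{n}0.npz",p=p,d=d,K=c["camera_matrix"],R=c["R"],t=c["t"])
    print(c)
E
```

```text
pics
0.0 [0.13843201 0.53176053 0.2301266 ] [ 1.27032132e-01  9.91897967e-01 -1.09103658e-03 -2.64897585e-04] 1.0027744852408624
{'camera_matrix': array([[404.62293533,   0.        , 282.0927745 ],
       [  0.        , 404.62293533, 214.79261243],
       [  0.        ,   0.        ,   1.        ]]), 'R': array([[-0.01187576, -0.99987952,  0.00999517],
       [-0.98868013,  0.0102464 , -0.14968839],
       [ 0.14956794, -0.01165969, -0.9886827 ]]), 't': array([-0.00951855,  0.5458025 ,  1.10733028])}
{'camera_matrix': array([[473.18163986,   0.        , 273.08743717],
       [  0.        , 473.18163986, 216.49975571],
       [  0.        ,   0.        ,   1.        ]]), 'R': array([[-0.2441558 ,  0.96970131,  0.00820484],
       [ 0.56664862,  0.14952929, -0.81027794],
       [-0.78695444, -0.19318479, -0.58598835]]), 't': array([ 0.15085865, -0.23716229,  1.70029709])}
```

View pics/top0.png

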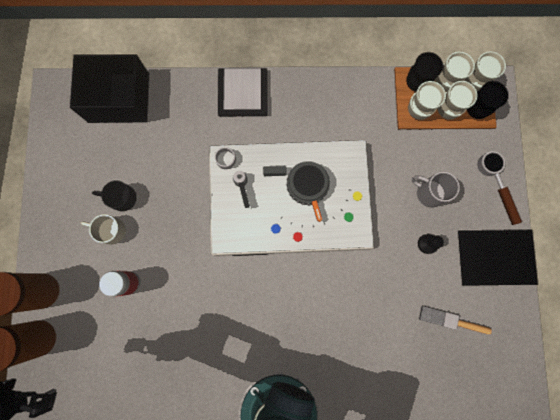

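The top view shows the grinder at columns 210–372. The collar is at (308,181), the orange arm tip at (319,220), green at (349,217), and the black lever runs from (239,176) to (248,206). I'll measure these next.

```bash
cat > m.py <<'E'
import numpy as np,cv2
def load(n):
    z=np.load(n);return [z[k] for k in("p","d","K","R","t")]
def world(d,K,R,t):
    v,u=np.mgrid[:d.shape[0],:d.shape[1]]
    c=np.stack([(u-K[0,2])/K[0,0]*d,(v-K[1,2])/K[1,1]*d,d],-1)
    return (c-t)@R
def onplane(uv,z,K,R,t):
    r=np.linalg.inv(K)@np.array([uv[0],uv[1],1.]);o=-R.T@t;r=R.T@r
    return o+r*(z-o[2])/r[2]
def proj(X,K,R,t):
    c=R@np.asarray(X)+t;return (K@c)[:2]/c[2]
def blob(m):
    n,l,s,c=cv2.connectedComponentsWithStats(m.astype(np.uint8))
    i=1+np.argmax(s[1:,4]);return c[i],l==i,s[i,4]
E
python3 - <<'E'
from m import *
for n in("top0.npz","scene0.npz"):
    p,d,K,R,t=load(n);W=world(d,K,R,t)
    reg=(W[...,0]>.3)&(W[...,0]<.75)&(abs(W[...,1])<.3)&(d>0)
    deck=reg&(W[...,2]>.035)&(W[...,2]<.13)
    _,m,_=blob(deck);
    P=W[m];print(n,"z deck",np.median(P[:,2]))
    r=cv2.minAreaRect((P[(P[:,2]<.06)][:,:2]*1000).astype(np.float32));print("rect",r)
    hsv=cv2.cvtColor(p,cv2.COLOR_RGB2HSV);H,S,V=[hsv[...,i].astype(int) for i in range(3)]
    for nm,mm,z in(("green",(H>50)&(H<85)&(S>120),.053),("yellow",(H>22)&(H<35)&(S>120),.053),("blue",(H>100)&(H<130)&(S>120),.053),("red",((H<5)|(H>174))&(S>150),.053),("orange",(H>=5)&(H<18)&(S>130),.088)):
        c,b,a=blob(mm&m)
        print(nm,c.round(1),a,onplane(c,z,K,R,t).round(4))
        if nm=="orange":
            q=W[b];q=q[q[:,2]>.08];print(" orange pts",len(q),q.mean(0).round(4))
            if len(q)>3: print(cv2.fitLine(q[:,:2].astype(np.float32),cv2.DIST_L2,0,.01,.01).ravel(), q[:,:2].min(0),q[:,:2].max(0))
    col=m&(W[...,2]>.092)&(W[...,2]<.105); 
    c,b,a=blob(col);q=W[b];print("collar",a,onplane(c,.098,K,R,t).round(4),cv2.minEnclosingCircle((q[:,:2]*1000).astype(np.float32)))
    lev=m&(W[...,2]>.065)&(V<70)&(W[...,1]>.06);c,b,a=blob(lev);q=W[b];print("lever",a,q.mean(0),cv2.minAreaRect((q[:,:2]*1000).astype(np.float32)))
p,d,K,R,t=load("top0.npz");cv2.imwrite("pics/z.png",cv2.resize(p[130:265,200:385,::-1],None,fx=4,fy=4,interpolation=cv2.INTER_CUBIC))
E
```

```text
top0.npz z deck 0.05058335863749263
rect ((594.333984375, -40.64869689941406), (315.4023742675781, 461.6917419433594), 0.6628316640853882)
green [348.3 216.7] 53 [ 0.5366 -0.2016  0.053 ]
yellow [357.  195.8] 64 [ 0.5961 -0.2283  0.053 ]
blue [275.3 228.3] 58 [0.5059 0.0039 0.053 ]
red [297.5 236.5] 58 [ 0.4822 -0.0577  0.053 ]
orange [316.3 209.7] 85 [ 0.5516 -0.1084  0.088 ]
 orange pts 72 [ 0.5526 -0.1092  0.0876]
[ 0.96022093  0.27924132  0.5526078  -0.10921603] [ 0.52340271 -0.12111053] [ 0.57915544 -0.09779609]
collar 1181 [ 0.6316 -0.0887  0.098 ] ((632.2750854492188, -88.47483825683594), 53.96438217163086)
lever 111 [0.60016876 0.08968261 0.08703155] ((600.7435913085938, 92.51300811767578), (78.77671813964844, 23.347042083740234), 5.562047004699707)
scene0.npz z deck 0.05031249345908771
rect ((598.707275390625, -34.9656982421875), (314.6471862792969, 455.2774963378906), 1.598540186882019)
green [210. 213.] 1 [ 0.5302 -0.2     0.053 ]
yellow [191.1 225.8] 48 [ 0.5977 -0.2276  0.053 ]
blue [285.  219.5] 42 [0.5073 0.0047 0.053 ]
red [265.2 211.2] 39 [ 0.4837 -0.0566  0.053 ]
orange [239.7 212.4] 22 [ 0.5535 -0.1068  0.088 ]
 orange pts 22 [ 0.552  -0.1073  0.0869]
[ 0.990787    0.13542916  0.55197865 -0.10727534] [ 0.52216008 -0.11299342] [ 0.5663777 -0.1013022]
collar 972 [ 0.6369 -0.0844  0.098 ] ((633.5671997070312, -86.30294036865234), 56.74552917480469)
lever 72 [0.59631284 0.08923051 0.08689825] ((594.6461181640625, 89.06974792480469), (58.97085189819336, 11.073200225830078), 15.114253044128418)
```

View pics/z.png

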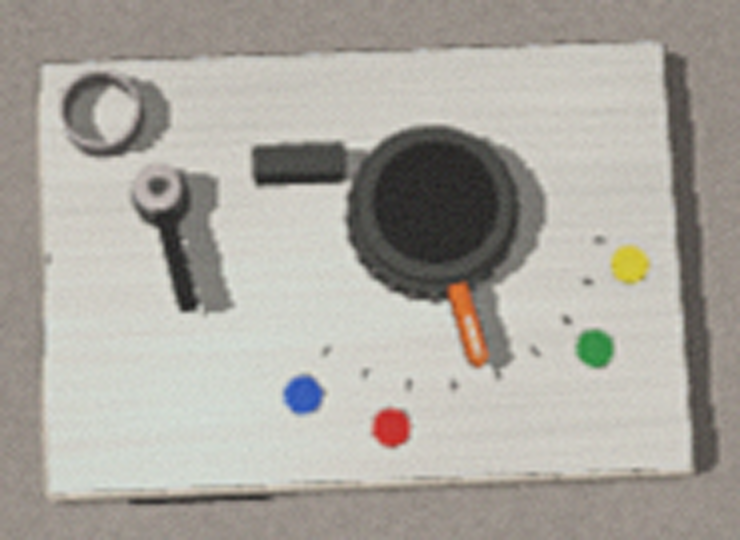

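View pics/scene0.png

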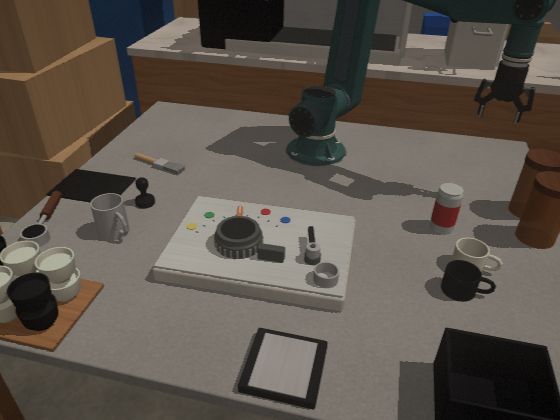

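The close crop shows the collar, the orange arm, the four dots and the lever clearly. The scene view agrees with that layout. I'll check the wrist camera mount and write a helper that computes moves.

```bash
cat >> m.py <<'E'
from scipy.spatial.transform import Rotation as Ro
def row(s,pos,head):
    "row from state s to world TCP pos, tool pointing down, tool x along world heading head (deg)"
    A=Ro.from_quat(s["tool_rot"]);h=np.radians(head)
    B=Ro.from_matrix(np.array([[np.cos(h),np.sin(h),0],[np.sin(h),-np.cos(h),0],[0,0,-1]]))
    return (A.inv().apply(np.asarray(pos)-s["ee_pos"])*100).round(2),np.degrees((A.inv()*B).as_rotvec()).round(1)
E
python3 - <<'E'
from m import *
from plant import env
c=env.get_calibration("wrist");print(c)
s=env.sense()
print(row(s,[.52,-.03,.30],180),row(s,[.52,-.03,.30],196))
P=np.array([[.5366,-.2016],[.5961,-.2283],[.5059,.0039],[.4822,-.0577]])
from scipy.optimize import least_squares
print(least_squares(lambda x:np.hypot(*(P-x[:2]).T)-x[2],[.63,-.09,.15]).x)
E
```

```text
{'camera_matrix': array([[304.67759529,   0.        , 278.67580789],
       [  0.        , 304.67759529, 207.07024926],
       [  0.        ,   0.        ,   1.        ]]), 'mount': array([[-6.52844782e-04, -9.62946431e-01, -2.69691944e-01,
         6.88369206e-02],
       [ 9.99999433e-01, -4.01801013e-04, -9.86056745e-04,
        -4.83627465e-04],
       [ 8.41157327e-04, -2.69692435e-01,  9.62946148e-01,
        -1.43146931e-01],
       [ 0.00000000e+00,  0.00000000e+00,  0.00000000e+00,
         1.00000000e+00]])}
(array([-51.08, -44.77,  -6.9 ]), array([ -0.1,  -0. , -14.6])) (array([-51.08, -44.77,  -6.9 ]), array([ -0.1,  -0. , -30.6]))
[ 0.62943766 -0.08243341  0.15017616]
```

Call:
play_rows(
  targets=[
    {"dx": -5.2,"dy": -4.4,"dz": -1,"rz": -2},
    {"dx": -9.4,"dy": -7.9,"dz": -2,"rz": -4},
    {"dx": -14,"dy": -11.8,"dz": -3,"rz": -6},
    {"dx": -18.6,"dy": -15.7,"dz": -4,"rz": -8},
    {"dx": -23.2,"dy": -19.6,"dz": -5,"rz": -10},
    {"dx": -27.8,"dy": -23.5,"dz": -5,"rz": -12},
    {"dx": -32.4,"dy": -27.4,"dz": -5,"rz": -14},
    {"dx": -37,"dy": -31.3,"dz": -5,"rz": -14.6},
  ],
  fingers=0,
)

```text
invalid input at $.targets[0]: expected keys dx, dy, dz, rx, ry, rz
```

```bash
python3 - <<'E'
from m import *
from plant import env
s=env.sense();print(s['clock'],s['ee_pos'],s['force'],row(s,[.53,-.02,.28],180))
E
```

```text
0.1 [0.13847694 0.53180972 0.23022527] [-0.61249345 -0.72348797  0.09766821] (array([-51.79, -43.54,  -4.9 ]), array([ -0.1,  -0. , -14.6]))
```

All keys are needed in each row.

Call:
play_rows(
  targets=[
    {"dx": -4.7,"dy": -4,"dz": -1,"rx": 0,"ry": 0,"rz": -2},
    {"dx": -9.4,"dy": -7.9,"dz": -2,"rx": 0,"ry": 0,"rz": -4},
    {"dx": -14,"dy": -11.8,"dz": -3,"rx": 0,"ry": 0,"rz": -6},
    {"dx": -18.6,"dy": -15.7,"dz": -4,"rx": 0,"ry": 0,"rz": -8},
    {"dx": -23.2,"dy": -19.6,"dz": -5,"rx": 0,"ry": 0,"rz": -10},
    {"dx": -27.8,"dy": -23.5,"dz": -5,"rx": 0,"ry": 0,"rz": -12},
    {"dx": -32.4,"dy": -27.4,"dz": -5,"rx": 0,"ry": 0,"rz": -14},
    {"dx": -37,"dy": -31.3,"dz": -5,"rx": 0,"ry": 0,"rz": -14.6},
  ],
  fingers=0,
)

```text
clock: 1.1
ee_pos: [0.4184, 0.1343, 0.281]
tool_rot: [-0.0, 1.0, 0.0, -0.0]
force: [0.6, -0.0, -0.0]
finger_gap: -0.0
grasp_force: 0.0
```

```bash
python3 - <<'E'
from m import *
from plant import env
s=env.sense();print(s['clock'],s['ee_pos'],s['force'],row(s,[.53,-.02,.28],180))
E
```

```text
1.1 [0.41839394 0.13429965 0.28100479] [ 0.56616789 -0.00091387 -0.01889832] (array([-11.15, -15.43,   0.09]), array([ 0., -0.,  0.]))
```

Call:
play_rows(
  targets=[
    {"dx": -2.8,"dy": -4,"dz": 0,"rx": 0,"ry": 0,"rz": 0},
    {"dx": -5.6,"dy": -8,"dz": 0,"rx": 0,"ry": 0,"rz": 0},
    {"dx": -8.4,"dy": -12,"dz": 0,"rx": 0,"ry": 0,"rz": 0},
    {"dx": -11.2,"dy": -15.5,"dz": 0,"rx": 0,"ry": 0,"rz": 0},
    {"dx": -11.2,"dy": -15.5,"dz": 0,"rx": 0,"ry": 0,"rz": 0},
    {"dx": -11.2,"dy": -15.5,"dz": 0,"rx": 0,"ry": 0,"rz": 0},
  ],
)

```text
clock: 1.85
ee_pos: [0.5294, -0.0186, 0.2807]
tool_rot: [0.0, 1.0, 0.0, -0.001]
force: [-0.1, 0.2, 0.3]
finger_gap: 0.004
grasp_force: 0.0
```

```bash
cat >> m.py <<'E'
def wrist(env,name):
    s=env.sense();p,d=env.capture("wrist");c=env.get_calibration("wrist")
    T=np.eye(4);T[:3,:3]=Ro.from_quat(s["tool_rot"]).as_matrix();T[:3,3]=s["ee_pos"]
    E=np.linalg.inv(T@c["mount"])
    np.savez(name+".npz",p=p,d=d,K=c["camera_matrix"],R=E[:3,:3],t=E[:3,3]);cv2.imwrite(f"pics/{name}.png",p[:,:,::-1])
    return load(name+".npz"),s
def measure(p,d,K,R,t):
    W=world(d,K,R,t);hsv=cv2.cvtColor(p,cv2.COLOR_RGB2HSV);H,S,V=[hsv[...,i].astype(int) for i in range(3)]
    reg=(W[...,0]>.4)&(W[...,0]<.8)&(W[...,1]>-.3)&(W[...,1]<.22)&(d>0)
    low=reg&(W[...,2]<.06)&(W[...,2]>.045)
    print("deck z",np.median(W[low][:,2]).round(4))
    o={}
    for nm,mm in(("green",(H>50)&(H<85)),("yellow",(H>22)&(H<35)),("blue",(H>100)&(H<130)),("red",(H<5)|(H>174))):
        c,b,a=blob(mm&(S>110)&low);o[nm]=onplane(c,.053,K,R,t)[:2];print(nm,c.round(1),a,o[nm].round(4))
    c,b,a=blob((H>=5)&(H<20)&(S>120)&reg&(W[...,2]>.084));print("orange",a)
    q=np.array([onplane((u,v),.088,K,R,t)[:2] for v,u in np.argwhere(b)]);o["orange"]=q
    print(" c",q.mean(0).round(4),"rect",cv2.minAreaRect((q*1000).astype(np.float32)))
    c,b,a=blob(reg&(W[...,2]>.094)&(W[...,2]<.102))
    q=np.array([onplane((u,v),.098,K,R,t)[:2] for v,u in np.argwhere(b)])
    hull=cv2.convexHull((q*1000).astype(np.float32));print("collar",a,q.mean(0).round(4),cv2.minEnclosingCircle(hull),cv2.fitEllipse(hull))
    c,b,a=blob(reg&(W[...,2]>.078)&(W[...,2]<.0905)&(V<75)&(W[...,1]>.02)&(W[...,0]<.655))
    q=np.array([onplane((u,v),.088,K,R,t)[:2] for v,u in np.argwhere(b)]);print("lever",a,q.mean(0).round(4),cv2.minAreaRect((q*1000).astype(np.float32)))
    return o
E
python3 - <<'E'
from m import *
from plant import env
x,s=wrist(env,"w1");print(s['clock'],s['ee_pos']);measure(*x)
E
```

```text
1.85 [ 0.52938429 -0.01859383  0.28070089]
deck z 0.0506
green [130.2 184.3] 353 [ 0.5345 -0.2029]
yellow [115.4 229.8] 328 [ 0.5942 -0.2298]
blue [296.3 159.5] 379 [0.504  0.0023]
red [245.1 139.7] 404 [ 0.4806 -0.059 ]
orange 513
 c [ 0.549  -0.1102] rect ((546.9774169921875, -110.91006469726562), (59.2371711730957, 14.30813980102539), 15.121902465820312)
collar 4090 [ 0.616 -0.095] ((627.9968872070312, -90.37715911865234), 54.06905746459961) ((619.9096069335938, -94.21138763427734), (83.25772094726562, 106.65020751953125), 31.708003997802734)
lever 740 [0.5934 0.0864] ((594.2169799804688, 86.67920684814453), (74.60355377197266, 14.992987632751465), 14.334827423095703)
```

View pics/w1.png

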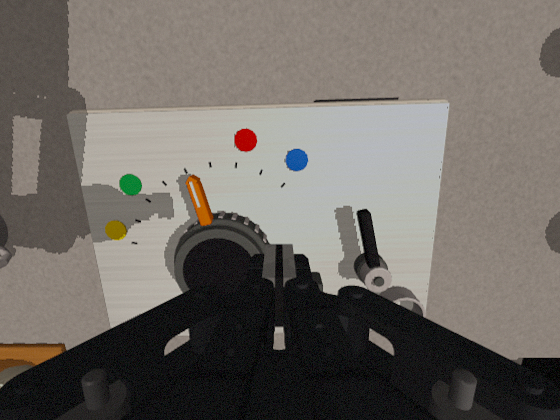

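The wrist view shows the orange arm tip at (192,178), green at (130,184), and the lever tip at (364,211). The arm and dots put the axis at about (0.630,-0.088), with r(green)=149 mm, which matches. The arm is at 195° and green at 230°. I'll plan the descent beside the arm.

```bash
cat >> m.py <<'E'
def pose(ax,th,r,c,z):
    a=np.radians(th);return [ax[0]+r*np.cos(a)+c*np.sin(a),ax[1]+r*np.sin(a)-c*np.cos(a),z],th
E
python3 - <<'E'
from m import *
from plant import env
s=env.sense();ax=(.6304,-.0883)
for z in(.28,.12,.06):print(row(s,*pose(ax,195,.092,.042,z)))
E
```

```text
(array([-0.13, -5.34,  0.11]), array([  0.,  -0., -15.]))
(array([-0.15, -5.35, 16.11]), array([  0.,  -0., -15.]))
(array([-0.15, -5.35, 22.11]), array([  0.,  -0., -15.]))
```

Call:
play_rows(
  targets=[
    {"dx": 0,"dy": -2.7,"dz": 2,"rx": 0,"ry": 0,"rz": -7.5},
    {"dx": -0.1,"dy": -5.3,"dz": 5,"rx": 0,"ry": 0,"rz": -15},
    {"dx": -0.1,"dy": -5.3,"dz": 10,"rx": 0,"ry": 0,"rz": -15},
    {"dx": -0.1,"dy": -5.3,"dz": 15,"rx": 0,"ry": 0,"rz": -15},
    {"dx": -0.1,"dy": -5.3,"dz": 19,"rx": 0,"ry": 0,"rz": -15},
    {"dx": -0.1,"dy": -5.3,"dz": 21,"rx": 0,"ry": 0,"rz": -15},
    {"dx": -0.1,"dy": -5.3,"dz": 22,"rx": 0,"ry": 0,"rz": -15},
    {"dx": -0.1,"dy": -5.3,"dz": 22,"rx": 0,"ry": 0,"rz": -15},
  ],
)

```text
clock: 2.9
ee_pos: [0.5306, -0.0711, 0.0614]
tool_rot: [-0.131, 0.991, 0.0, -0.0]
force: [-0.3, -0.9, 0.9]
finger_gap: 0.001
grasp_force: 0.0
```

```bash
python3 - <<'E'
from m import *
from plant import env
x,s=wrist(env,"w2");print(s['clock'],s['ee_pos'],s['force'])
ax=(.6304,-.0883)
print(row(s,*pose(ax,195,.092,.03,.06)))
for th in (195,200,205,210,215,220,223):print(th,row(s,*pose(ax,th,.092,.0215,.06)))
E
```

```text
2.9 [ 0.53057915 -0.07112274  0.0614297 ] [-0.28176726 -0.87537385  0.94890162]
(array([ 0.  , -1.24,  0.14]), array([ 0. , -0. ,  0.1]))
195 (array([ 0.  , -2.09,  0.14]), array([ 0. , -0. ,  0.1]))
200 (array([ 0.16, -2.9 ,  0.14]), array([ 0. , -0. , -4.9]))
205 (array([ 0.24, -3.72,  0.14]), array([ 0. , -0. , -9.9]))
210 (array([ 0.25, -4.55,  0.14]), array([  0. ,  -0. , -14.9]))
215 (array([ 0.19, -5.37,  0.14]), array([  0. ,  -0. , -19.9]))
220 (array([ 0.06, -6.18,  0.14]), array([  0. ,  -0. , -24.9]))
223 (array([-0.06, -6.66,  0.14]), array([  0. ,  -0. , -27.9]))
```

View pics/w2.png

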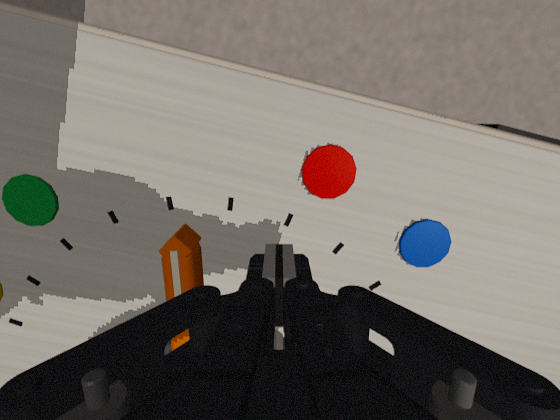

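The fingertip at (280,265) sits on the clockwise side of the arm, whose tip is at (185,228). Nothing is touching, so I'll push.

Call:
play_rows(
  targets=[
    {"dx": 0,"dy": -1.2,"dz": 0,"rx": 0,"ry": 0,"rz": 0},
    {"dx": 0,"dy": -2.1,"dz": 0,"rx": 0,"ry": 0,"rz": 0},
    {"dx": 0.16,"dy": -2.9,"dz": 0,"rx": 0,"ry": 0,"rz": -5},
    {"dx": 0.24,"dy": -3.7,"dz": 0,"rx": 0,"ry": 0,"rz": -10},
    {"dx": 0.25,"dy": -4.55,"dz": 0,"rx": 0,"ry": 0,"rz": -15},
    {"dx": 0.2,"dy": -5.35,"dz": 0,"rx": 0,"ry": 0,"rz": -20},
    {"dx": 0.06,"dy": -6.2,"dz": 0,"rx": 0,"ry": 0,"rz": -25},
    {"dx": 0.06,"dy": -6.2,"dz": 0,"rx": 0,"ry": 0,"rz": -25},
  ],
)

```text
clock: 3.95
ee_pos: [0.5494, -0.1234, 0.0613]
tool_rot: [-0.335, 0.942, -0.004, -0.003]
force: [-0.9, 0.6, 0.3]
finger_gap: -0.004
grasp_force: 0.4
```

```bash
python3 - <<'E'
from m import *
from plant import env
x,s=wrist(env,"w3");print(s['clock'],s['ee_pos'],s['force'])
E
```

```text
3.95 [ 0.54936857 -0.12341685  0.06125035] [-0.88090807  0.62690837  0.32382928]
```

View pics/w3.png

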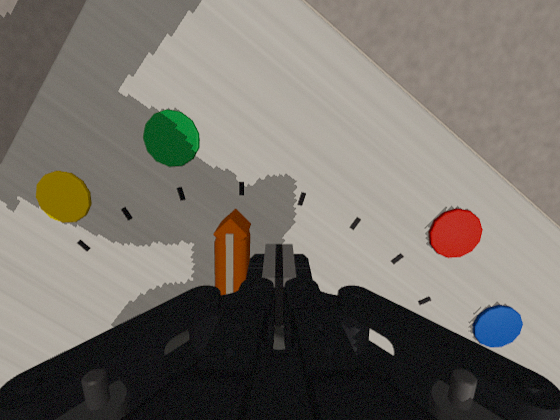

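The arm tip is now at (236,210) and the green dot at (171,138). It is still short of the mark, so I'll measure the residual.

```bash
cat >> m.py <<'E'
def resid(x,s,ax=(.6304,-.0883)):
    p,d,K,R,t=x;W=world(d,K,R,t);hsv=cv2.cvtColor(p,cv2.COLOR_RGB2HSV);H,S,V=[hsv[...,i].astype(int) for i in range(3)]
    ax=np.array(ax)
    c,b,a=blob((H>50)&(H<85)&(S>110)&(d>0)&(W[...,2]<.06));g=onplane(c,.053,K,R,t)[:2]
    c,b,a2=blob((H>=4)&(H<22)&(S>110)&(d>0)&(W[...,2]>.0845)&(W[...,2]<.092))
    b=cv2.morphologyEx(b.astype(np.uint8),cv2.MORPH_CLOSE,np.ones((15,15)))
    q=np.array([onplane((u,v),.088,K,R,t)[:2] for v,u in np.argwhere(b)])
    ang=lambda v:np.degrees(np.arctan2(v[1],v[0]))%360
    r=np.hypot(*(q-ax).T);tip=q[r>r.max()-.002].mean(0);mid=q[(r>.08)&(r<.106)].mean(0)
    l=cv2.fitLine(q[(r<.106)].astype(np.float32),cv2.DIST_L2,0,.01,.01).ravel()
    print("green",a,g.round(4),"r",np.hypot(*(g-ax)).round(4),"ang",ang(g-ax).round(2),"| tip",tip.round(4),"r",r.max().round(4),"ang",ang(tip-ax).round(2),"mid ang",ang(mid-ax).round(2),"line",ang(-l[:2]*np.sign(l[0])).round(2),a2)
E
python3 - <<'E'
from m import *
for n in("w1","w2","w3"):resid(load(n+".npz"),0)
from plant import env
s=env.sense();print(row(s,s["ee_pos"],219.15))
ax=(.6304,-.0883)
print([row(s,*pose(ax,th,.092,.0215,.0613)) for th in (220,224,226,228,230,232)])
E
```

```text
green 353 [ 0.5345 -0.2029] r 0.1495 ang 230.08 | tip [ 0.52   -0.1188] r 0.1156 ang 195.43 mid ang 195.15 line 194.89 509
green 2183 [ 0.5343 -0.2027] r 0.1494 ang 229.98 | tip [ 0.5185 -0.1181] r 0.117 ang 194.9 mid ang 195.26 line 170.86 1397
green 2438 [ 0.5346 -0.2032] r 0.1496 ang 230.18 | tip [ 0.5379 -0.1577] r 0.1168 ang 216.87 mid ang 216.98 line 210.63 1701
(array([0., 0., 0.]), array([-0.4, -0.5, -0. ]))
[(array([ 0.73, -0.38,  0.01]), array([-0.4, -0.5, -0.9])), (array([ 0.85, -1.03,  0.01]), array([-0.3, -0.5, -4.9])), (array([ 0.89, -1.35,  0.01]), array([-0.3, -0.6, -6.9])), (array([ 0.92, -1.68,  0.02]), array([-0.3, -0.6, -8.9])), (array([ 0.94, -2.01,  0.02]), array([ -0.3,  -0.6, -10.9])), (array([ 0.94, -2.34,  0.02]), array([ -0.3,  -0.6, -12.9]))]
```

Call:
play_rows(
  targets=[
    {"dx": 0,"dy": 0,"dz": 0,"rx": 0,"ry": 0,"rz": 0},
    {"dx": 0,"dy": 0,"dz": 0,"rx": 0,"ry": 0,"rz": 0},
  ],
)

```text
clock: 4.25
ee_pos: [0.5494, -0.1232, 0.0615]
tool_rot: [-0.335, 0.942, -0.005, -0.003]
force: [0.4, -0.6, -0.1]
finger_gap: -0.002
grasp_force: 0.0
```

```bash
python3 - <<'E'
from m import *
from plant import env
x,s=wrist(env,"w4");print(s['clock'],s['ee_pos'],s['force'],s['dq'].round(3) if hasattr(s['dq'],'round') else s['dq']);resid(x,s)
ax=np.array((.6304,-.0883));v=s['ee_pos'][:2]-ax;th=np.radians(217)
print("r",v@[np.cos(th),np.sin(th)],"c",-(v@[-np.sin(th),np.cos(th)]))
E
```

```text
4.25 [ 0.54937783 -0.12322629  0.06147863] [ 0.35147576 -0.6248041  -0.07909508] [ 0.001 -0.002  0.     0.001 -0.001  0.   ]
green 2432 [ 0.5346 -0.2032] r 0.1496 ang 230.17 | tip [ 0.5376 -0.1577] r 0.117 ang 216.77 mid ang 217.0 line 211.03 1697
r 0.08572635069826938 c 0.020866985996622213
```

Position error settles at about the contact load, with c≈21 mm. I'll continue in closed loop towards about 227°.

```bash
python3 - <<'E'
from m import *
from plant import env
s=env.sense();ax=(.6304,-.0883)
for th in (219,222,225,227):print(row(s,*pose(ax,th,.090,.0209,.0613)))
E
```

```text
(array([ 0.51, -0.3 ,  0.02]), array([-0.4, -0.5,  0.1]))
(array([ 0.61, -0.77,  0.03]), array([-0.4, -0.5, -2.9]))
(array([ 0.68, -1.25,  0.03]), array([-0.4, -0.5, -5.9]))
(array([ 0.71, -1.57,  0.03]), array([-0.4, -0.6, -7.9]))
```

Call:
play_rows(
  targets=[
    {"dx": 0.4,"dy": -0.3,"dz": 0,"rx": 0,"ry": 0,"rz": 0},
    {"dx": 0.5,"dy": -0.6,"dz": 0,"rx": 0,"ry": 0,"rz": -2},
    {"dx": 0.6,"dy": -0.9,"dz": 0,"rx": 0,"ry": 0,"rz": -4},
    {"dx": 0.65,"dy": -1.2,"dz": 0,"rx": 0,"ry": 0,"rz": -6},
    {"dx": 0.7,"dy": -1.5,"dz": 0,"rx": 0,"ry": 0,"rz": -7},
    {"dx": 0.7,"dy": -1.5,"dz": 0,"rx": 0,"ry": 0,"rz": -7},
  ],
)

```text
clock: 5.05
ee_pos: [0.5602, -0.1061, 0.0591]
tool_rot: [-0.367, 0.93, -0.022, -0.017]
force: [-4.2, -1.7, 2.1]
finger_gap: -0.001
grasp_force: 2.4
```

```bash
python3 - <<'E'
from m import *
from plant import env
x,s=wrist(env,"w5");print(s['clock'],s['ee_pos'],s['force']);resid(x,s)
ax=(.6304,-.0883);v=s['ee_pos'][:2]-ax
for a in(224,225,226,227):
  th=np.radians(a);print(a,"r",v@[np.cos(th),np.sin(th)],"c",-(v@[-np.sin(th),np.cos(th)]))
for th in (226,228,230):print(row(s,*pose(ax,th,.090,.0209,.0613)))
E
```

```text
5.05 [ 0.56023185 -0.1061393   0.0590637 ] [-4.23242554 -1.70999333  2.11420445]
green 2652 [ 0.5347 -0.2031] r 0.1494 ang 230.18 | tip [ 0.5386 -0.1583] r 0.1167 ang 217.35 mid ang 217.39 line 217.63 3378
224 r 0.06286696726356301 c 0.03591037305292334
225 r 0.062230669894111704 c 0.03700208359333468
226 r 0.061575416459768585 c 0.038082522940636264
227 r 0.06090140655707738 c 0.03915136198253644
(array([ 2.76, -1.87, -0.04]), array([-1.5, -2.7, -2.9]))
(array([ 2.81, -2.18, -0.03]), array([-1.5, -2.8, -4.9]))
(array([ 2.85, -2.5 , -0.02]), array([-1.4, -2.8, -6.9]))
```

Joint 6 has reached its range, so the tool drifted. I'll back out and use a different tool heading.

Call:
play_rows(
  targets=[
    {"dx": 0.2,"dy": 1,"dz": 0,"rx": 0,"ry": 0,"rz": 8},
    {"dx": 0.2,"dy": 2,"dz": 0,"rx": 0,"ry": 0,"rz": 16},
    {"dx": 0.2,"dy": 2.5,"dz": 0,"rx": 0,"ry": 0,"rz": 20},
    {"dx": 0.2,"dy": 2.5,"dz": -2,"rx": 0,"ry": 0,"rz": 28},
    {"dx": 0.2,"dy": 2.5,"dz": -6,"rx": 0,"ry": 0,"rz": 36},
    {"dx": 0.2,"dy": 2.5,"dz": -10,"rx": 0,"ry": 0,"rz": 44},
    {"dx": 0.2,"dy": 2.5,"dz": -12,"rx": 0,"ry": 0,"rz": 44},
    {"dx": 0.2,"dy": 2.5,"dz": -12,"rx": 0,"ry": 0,"rz": 44},
  ],
)

```text
clock: 6.1
ee_pos: [0.5461, -0.0832, 0.1809]
tool_rot: [0.009, 1.0, -0.026, -0.003]
force: [-0.2, 0.0, 0.2]
finger_gap: -0.001
grasp_force: 0.0
```

```bash
python3 - <<'E'
from m import *
from plant import env
x,s=wrist(env,"w6");print(s['clock'],s['ee_pos'],s['tool_rot'],s['force'],s['q']);resid(x,s);measure(*x)
ax=(.6304,-.0883)
for z in(.18,.06):
  p,_=pose(ax,217.4,.092,.040,z);print(p,row(s,p,130))
E
```

```text
6.1 [ 0.54606065 -0.08322885  0.18086644] [ 0.00857521  0.99961592 -0.02620844 -0.00275433] [-0.21856576  0.03882431  0.21891232] [-0.22298774  0.1069645   1.45008202 -0.05239617  1.57875899 -1.77719642]
green 622 [ 0.5345 -0.2029] r 0.1494 ang 230.09 | tip [ 0.5389 -0.1583] r 0.1164 ang 217.4 mid ang 217.06 line 216.82 913
deck z 0.0506
green [157.8 189.1] 622 [ 0.5345 -0.2029]
yellow [138.5 248.7] 543 [ 0.5943 -0.2299]
blue [384.9 153.1] 776 [0.5041 0.0023]
red [314.1 126.4] 809 [ 0.4807 -0.059 ]
orange 929
 c [ 0.5628 -0.1389] rect ((561.0928344726562, -140.44613647460938), (59.287540435791016, 14.799345016479492), 37.29814529418945)
collar 598 [ 0.6002 -0.1256] ((597.5888671875, -123.52001953125), 23.59357452392578) ((598.6566162109375, -123.13481903076172), (15.657142639160156, 47.072879791259766), 50.289894104003906)
lever 2079 [0.5976 0.0844] ((604.2871704101562, 86.40530395507812), (96.6832046508789, 26.410062789916992), 7.240899562835693)
[np.float64(0.53301882132181), np.float64(-0.11240199243312567), 0.18] (array([ 1.25, -2.93,  0.25]), array([-2.9,  1. , 49. ]))
[np.float64(0.53301882132181), np.float64(-0.11240199243312567), 0.06] (array([ 1.19, -2.3 , 12.23]), array([-2.9,  1. , 49. ]))
```

View pics/w6.png

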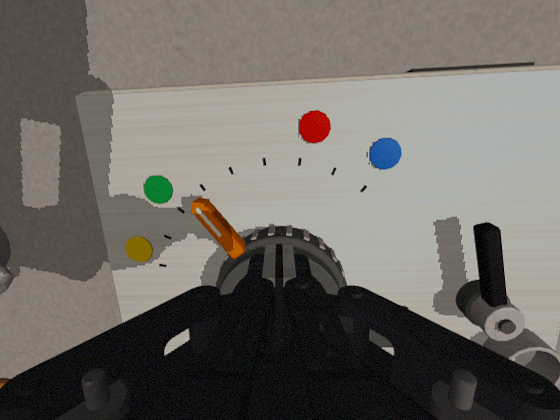

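The arm is now at 217.3°, with its tip at (200,205), and green is at (158,189), about 230.2°. I'll approach again with heading 130°, with the pad's side facing the arm.

```bash
python3 - <<'E'
from m import *
from plant import env
s=env.sense();ax=(.6295,-.0886)
for z in(.18,.12,.063):
  p,_=pose(ax,217.3,.096,.038,z);print(p,row(s,p,130))
E
```

```text
[np.float64(0.530106986627833), np.float64(-0.11654689415302225), 0.18] (array([ 1.43, -3.37,  0.07]), array([-3. ,  0.8, 49. ]))
[np.float64(0.530106986627833), np.float64(-0.11654689415302225), 0.12] (array([ 1.37, -3.06,  6.06]), array([-3. ,  0.8, 49. ]))
[np.float64(0.530106986627833), np.float64(-0.11654689415302225), 0.063] (array([ 1.32, -2.77, 11.75]), array([-3. ,  0.8, 49. ]))
```

Call:
play_rows(
  targets=[
    {"dx": 0.3,"dy": -0.8,"dz": 0,"rx": -0.6,"ry": 0.2,"rz": 10},
    {"dx": 0.6,"dy": -1.6,"dz": 0,"rx": -1.2,"ry": 0.3,"rz": 20},
    {"dx": 1.0,"dy": -2.4,"dz": 0,"rx": -1.8,"ry": 0.5,"rz": 30},
    {"dx": 1.4,"dy": -3.2,"dz": 1,"rx": -2.4,"ry": 0.7,"rz": 40},
    {"dx": 1.4,"dy": -3.1,"dz": 5,"rx": -3,"ry": 0.8,"rz": 49},
    {"dx": 1.4,"dy": -2.9,"dz": 9,"rx": -3,"ry": 0.8,"rz": 49},
    {"dx": 1.3,"dy": -2.8,"dz": 11.7,"rx": -3,"ry": 0.8,"rz": 49},
    {"dx": 1.3,"dy": -2.8,"dz": 11.7,"rx": -3,"ry": 0.8,"rz": 49},
  ],
)

```text
clock: 7.15
ee_pos: [0.5261, -0.1158, 0.0584]
tool_rot: [0.423, 0.906, -0.001, -0.006]
force: [-0.9, -0.2, 0.3]
finger_gap: 0.002
grasp_force: 0.0
```

```bash
python3 - <<'E'
from m import *
from plant import env
x,s=wrist(env,"w7");print(s['clock'],s['ee_pos'],s['tool_rot'],s['force']);resid(x,s,(.6295,-.0886))
ax=(.6295,-.0886)
for th in (217.3,221,224,226,228,230):print(th,row(s,pose(ax,th,.096,.018,.063)[0],th-90))
E
```

```text
7.15 [ 0.52613929 -0.11582178  0.05842704] [ 0.42280068  0.90620286 -0.0009101  -0.00592819] [-0.85926585 -0.1514198   0.27693118]m.py:55: RuntimeWarning: Mean of empty slice.
  r=np.hypot(*(q-ax).T);tip=q[r>r.max()-.002].mean(0);mid=q[(r>.08)&(r<.106)].mean(0)
  ret = um.true_divide(
Traceback (most recent call last):
  File "m.py", line 56, in resid
    l=cv2.fitLine(q[(r<.106)].astype(np.float32),cv2.DIST_L2,0,.01,.01).ravel()
      ~~~~~~~~~~~^^^^^^^^^^^^^^^^^^^^^^^^^^^^^^^^^^^^^^^^^^^^^^^^^^^^^^
cv2.error: OpenCV(4.12.0) /io/opencv/modules/imgproc/src/linefit.cpp:50: error: (-215:Assertion failed) count > 0 in function 'fitLine2D_wods'
```

View pics/w7.png

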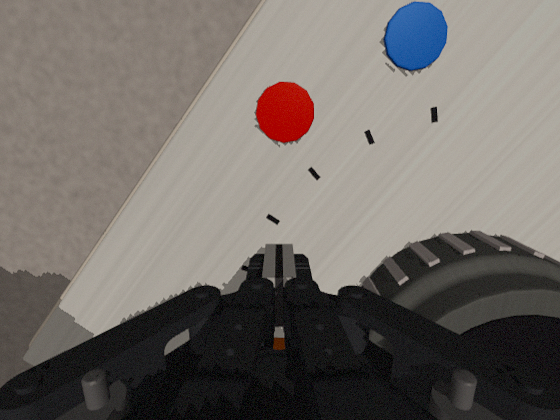

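The fingertip is behind the arm, on its clockwise side, with the arm hidden under the gripper. I'll compute the push.

```bash
python3 - <<'E'
from m import *
from plant import env
s=env.sense();ax=(.6295,-.0886)
for th in (217.3,221,224,226,228,229):print(th,row(s,pose(ax,th,.096,.018,.062)[0],th-90))
E
```

```text
217.3 (array([-2.15,  0.07, -0.12]), array([-0.3, -0.3,  2.7]))
221 (array([-2.77, -0.06, -0.13]), array([-0.2, -0.3, -1. ]))
224 (array([-3.28, -0.13, -0.13]), array([-0.2, -0.3, -4. ]))
226 (array([-3.62, -0.16, -0.13]), array([-0.2, -0.4, -6. ]))
228 (array([-3.96, -0.18, -0.13]), array([-0.2, -0.4, -8. ]))
229 (array([-4.13, -0.19, -0.13]), array([-0.2, -0.4, -9. ]))
```

Call:
play_rows(
  targets=[
    {"dx": -1,"dy": 0,"dz": -0.2,"rx": 0,"ry": 0,"rz": 2},
    {"dx": -1.9,"dy": 0,"dz": -0.3,"rx": 0,"ry": 0,"rz": 2},
    {"dx": -2.4,"dy": 0,"dz": -0.3,"rx": 0,"ry": 0,"rz": 0},
    {"dx": -2.8,"dy": -0.1,"dz": -0.3,"rx": 0,"ry": 0,"rz": -1},
    {"dx": -3.3,"dy": -0.1,"dz": -0.3,"rx": 0,"ry": 0,"rz": -4},
    {"dx": -3.7,"dy": -0.2,"dz": -0.3,"rx": 0,"ry": 0,"rz": -6},
    {"dx": -3.7,"dy": -0.2,"dz": -0.3,"rx": 0,"ry": 0,"rz": -6},
  ],
)

```text
clock: 8.07
ee_pos: [0.5522, -0.147, 0.0667]
tool_rot: [0.375, 0.927, -0.0, -0.001]
force: [-0.3, -0.1, -0.3]
finger_gap: -0.002
grasp_force: 0.2
```

```bash
python3 - <<'E'
from m import *
from plant import env
s=env.sense();print(s['ee_pos'],s['tool_rot'],s['force'],s['q'])
for n in("top","scene"):
    p,d=env.capture(n);c=env.get_calibration(n);x=[p,d,c["camera_matrix"],c["R"],c["t"]]
    np.savez(n+"1.npz",p=p,d=d,K=x[2],R=x[3],t=x[4])
    try: resid(x,s,(.6295,-.0886))
    except Exception as e: print(n,"none")
ax=(.6295,-.0886);v=s['ee_pos'][:2]-ax
for a in(224,226,228,230):
  th=np.radians(a);print(a,"r",v@[np.cos(th),np.sin(th)],"c",-(v@[-np.sin(th),np.cos(th)]))
E
```

```text
[ 0.55223012 -0.14696478  0.06666372] [ 3.75039934e-01  9.27008407e-01 -3.96337651e-04 -5.52395443e-04] [-0.33633623 -0.09205799 -0.32265405] [-3.58873126e-01  2.23701665e-01  1.54914137e+00 -7.79861713e-04
  1.36987437e+00 -1.16063349e+00]
top none
scene none
224 r 0.09612687992994406 c 0.01169206300810562
226 r 0.0956602749175553 c 0.015039720248366837
228 r 0.09507712259551523 c 0.018369053906196746
230 r 0.09437813344510054 c 0.02167600770137774m.py:55: RuntimeWarning: Mean of empty slice.
  r=np.hypot(*(q-ax).T);tip=q[r>r.max()-.002].mean(0);mid=q[(r>.08)&(r<.106)].mean(0)
  ret = um.true_divide(
```

Call:
play_rows(
  targets=[
    {"dx": 1.5,"dy": 0,"dz": 0,"rx": 0,"ry": 0,"rz": 0},
    {"dx": 2.5,"dy": 0,"dz": -2,"rx": 0,"ry": 0,"rz": 0},
    {"dx": 2.5,"dy": 0,"dz": -6,"rx": 0,"ry": 0,"rz": -8},
    {"dx": 2.5,"dy": 0.5,"dz": -9,"rx": 0,"ry": 0,"rz": -17},
    {"dx": 2.5,"dy": 1,"dz": -11,"rx": 0,"ry": 0,"rz": -26},
    {"dx": 2.5,"dy": 1,"dz": -11,"rx": 0,"ry": 0,"rz": -35},
    {"dx": 2.5,"dy": 1,"dz": -11,"rx": 0,"ry": 0,"rz": -43},
    {"dx": 2.5,"dy": 1,"dz": -11,"rx": 0,"ry": 0,"rz": -43},
  ],
)

```text
clock: 9.18
ee_pos: [0.5408, -0.1216, 0.1778]
tool_rot: [0.009, 1.0, -0.0, -0.0]
force: [0.2, -1.1, -0.2]
finger_gap: 0.002
grasp_force: 0.0
```

```bash
python3 - <<'E'
from m import *
from plant import env
x,s=wrist(env,"w8");print(s['clock'],s['ee_pos'],s['tool_rot'],s['force']);resid(x,s,(.6295,-.0886));measure(*x)
E
```

```text
9.175 [ 0.54077548 -0.12160808  0.17782518] [ 9.48471605e-03  9.99954930e-01 -3.16566467e-04 -2.80554526e-04] [ 0.20836372 -1.05044029 -0.1952681 ]
green 666 [ 0.5346 -0.2031] r 0.1487 ang 230.35 | tip [ 0.5519 -0.1731] r 0.1159 ang 227.45 mid ang 227.14 line 229.51 585
deck z 0.0506
green [189.2 195.8] 666 [ 0.5346 -0.2031]
yellow [167.4 257. ] 594 [ 0.5944 -0.2299]
blue [420.3 157.4] 746 [0.5041 0.0021]
red [351.2 131.2] 802 [ 0.4807 -0.0592]
orange 605
 c [ 0.5654 -0.1569] rect ((566.1482543945312, -156.8030242919922), (45.63319396972656, 14.465460777282715), 47.762264251708984)
collar 1712 [ 0.5921 -0.0748] ((593.994140625, -69.73040008544922), 34.448585510253906) ((597.6961059570312, -70.93254089355469), (33.36033248901367, 68.65718078613281), 147.43797302246094)
lever 2111 [0.5983 0.0833] ((605.8040771484375, 85.56461334228516), (100.77072143554688, 27.838134765625), 7.303483486175537)
```

View pics/w8.png

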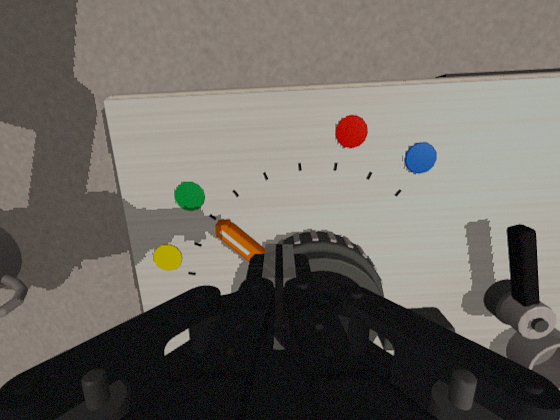

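The arm tip at (218,228) is about 227.3°, and green at (189,196) is 230.3°. That leaves roughly 3°, with contact at c≈17 mm. I'll go in again.

```bash
python3 - <<'E'
from m import *
from plant import env
s=env.sense();ax=(.6295,-.0886)
for z in(.178,.11,.064):
  p,_=pose(ax,227.3,.096,.034,z);print(p,row(s,p,138))
E
```

```text
[np.float64(0.5394095754575665), np.float64(-0.13609437235888175), 0.178] (array([ 0.11, -1.45, -0.05]), array([-0. , -0. , 40.9]))
[np.float64(0.5394095754575665), np.float64(-0.13609437235888175), 0.11] (array([ 0.1 , -1.44,  6.75]), array([-0. , -0. , 40.9]))
[np.float64(0.5394095754575665), np.float64(-0.13609437235888175), 0.064] (array([ 0.1 , -1.44, 11.35]), array([-0. , -0. , 40.9]))
```

Call:
play_rows(
  targets=[
    {"dx": 0.1,"dy": -0.7,"dz": 0,"rx": 0,"ry": 0,"rz": 10},
    {"dx": 0.1,"dy": -1.4,"dz": 0,"rx": 0,"ry": 0,"rz": 20},
    {"dx": 0.1,"dy": -1.4,"dz": 2,"rx": 0,"ry": 0,"rz": 30},
    {"dx": 0.1,"dy": -1.4,"dz": 5,"rx": 0,"ry": 0,"rz": 40},
    {"dx": 0.1,"dy": -1.4,"dz": 8.5,"rx": 0,"ry": 0,"rz": 41},
    {"dx": 0.1,"dy": -1.4,"dz": 11.3,"rx": 0,"ry": 0,"rz": 41},
    {"dx": 0.1,"dy": -1.4,"dz": 11.3,"rx": 0,"ry": 0,"rz": 41},
    {"dx": 0.1,"dy": -1.4,"dz": 11.3,"rx": 0,"ry": 0,"rz": 41},
  ],
)

```text
clock: 10.22
ee_pos: [0.5401, -0.1362, 0.0648]
tool_rot: [0.359, 0.933, -0.0, -0.0]
force: [-0.1, -0.1, 1.0]
finger_gap: 0.0
grasp_force: 0.0
```

```bash
python3 - <<'E'
from m import *
from plant import env
s=env.sense();ax=(.6295,-.0886);print(s['force'])
for th in (227.3,229,230.3):print(th,row(s,pose(ax,th,.096,.0172,.064)[0],th-90))
E
```

```text
[-0.13537807 -0.09071032  1.03851398]
227.3 (array([-1.62, -0.06,  0.08]), array([-0. ,  0. ,  0.6]))
229 (array([-1.9 , -0.11,  0.08]), array([-0. ,  0. , -1.1]))
230.3 (array([-2.12, -0.14,  0.08]), array([-0. ,  0. , -2.4]))
```

Call:
play_rows(
  targets=[
    {"dx": -0.8,"dy": 0,"dz": 0,"rx": 0,"ry": 0,"rz": 0},
    {"dx": -1.4,"dy": 0,"dz": 0,"rx": 0,"ry": 0,"rz": 0},
    {"dx": -1.7,"dy": -0.1,"dz": 0,"rx": 0,"ry": 0,"rz": -1},
    {"dx": -1.9,"dy": -0.1,"dz": 0,"rx": 0,"ry": 0,"rz": -1.5},
    {"dx": -2.1,"dy": -0.1,"dz": 0,"rx": 0,"ry": 0,"rz": -2.4},
    {"dx": -2.1,"dy": -0.1,"dz": 0,"rx": 0,"ry": 0,"rz": -2.4},
    {"dx": -2.1,"dy": -0.1,"dz": 0,"rx": 0,"ry": 0,"rz": -2.4},
  ],
)

```text
clock: 11.1
ee_pos: [0.5541, -0.1508, 0.0629]
tool_rot: [0.339, 0.941, -0.001, -0.001]
force: [-0.7, 0.2, 0.3]
finger_gap: 0.001
grasp_force: 0.6
```

```bash
python3 - <<'E'
from m import *
from plant import env
s=env.sense();ax=(.6295,-.0886);print(s['force'])
for th in (229,229.6,230.3):print(th,row(s,pose(ax,th,.096,.0172,.064)[0],th-90))
E
```

```text
[-0.69347179  0.22354516  0.27535837]
229 (array([ 0.11,  0.05, -0.11]), array([-0.1, -0.1,  1.4]))
229.6 (array([ 0.01,  0.03, -0.11]), array([-0.1, -0.1,  0.8]))
230.3 (array([-0.11,  0.01, -0.11]), array([-0.1, -0.1,  0.1]))
```

Call:
play_rows(
  targets=[
    {"dx": -0.12,"dy": 0,"dz": 0,"rx": 0,"ry": 0,"rz": 0},
    {"dx": -0.12,"dy": 0,"dz": 0,"rx": 0,"ry": 0,"rz": 0},
  ],
)

```text
clock: 11.35
ee_pos: [0.5549, -0.1515, 0.0629]
tool_rot: [0.339, 0.941, -0.0, -0.002]
force: [-1.9, 0.1, 1.6]
finger_gap: -0.001
grasp_force: 1.0
```

```bash
python3 - <<'E'
from m import *
from plant import env
s=env.sense();ax=(.6295,-.0886);print(s['force'])
for th in (229.6,230.3):print(th,row(s,pose(ax,th,.096,.0172,.064)[0],th-90))
E
```

```text
[-1.88186658  0.08980229  1.64628871]
229.6 (array([ 0.12,  0.03, -0.11]), array([-0.1, -0.2,  0.8]))
230.3 (array([ 0.  ,  0.01, -0.11]), array([-0.1, -0.2,  0.1]))
```

Call:
play_rows(
  targets=[
    {"dx": 1.5,"dy": 0,"dz": 0,"rx": 0,"ry": 0,"rz": 0},
    {"dx": 2.5,"dy": 0,"dz": -2,"rx": 0,"ry": 0,"rz": 0},
    {"dx": 2.5,"dy": 0,"dz": -6,"rx": 0,"ry": 0,"rz": -8},
    {"dx": 2.5,"dy": 1,"dz": -10,"rx": 0,"ry": 0,"rz": -17},
    {"dx": 2.5,"dy": 2,"dz": -14,"rx": 0,"ry": 0,"rz": -26},
    {"dx": 2.5,"dy": 3,"dz": -14,"rx": 0,"ry": 0,"rz": -35},
    {"dx": 2.5,"dy": 4,"dz": -14,"rx": 0,"ry": 0,"rz": -40},
    {"dx": 2.5,"dy": 4,"dz": -14,"rx": 0,"ry": 0,"rz": -40},
  ],
)

```text
clock: 12.35
ee_pos: [0.5621, -0.104, 0.2049]
tool_rot: [-0.004, 1.0, -0.0, 0.0]
force: [0.7, 0.8, 0.9]
finger_gap: -0.003
grasp_force: 0.0
```

```bash
python3 - <<'E'
from m import *
from plant import env
x,s=wrist(env,"w9");print(s['clock'],s['ee_pos'],s['tool_rot'],s['force']);resid(x,s,(.6295,-.0886));measure(*x)
E
```

```text
12.35 [ 0.56205475 -0.104037    0.20489225] [-3.54527117e-03  9.99993684e-01 -2.47219814e-04  4.14905026e-05] [0.69660912 0.75988806 0.90360229]
green 592 [ 0.5346 -0.203 ] r 0.1486 ang 230.32 | tip [ 0.5564 -0.1769] r 0.1157 ang 230.38 mid ang 230.24 line 229.89 787
deck z 0.0506
green [177.5 165.6] 592 [ 0.5346 -0.203 ]
yellow [156.  223.9] 528 [ 0.5944 -0.2299]
blue [392.5 134.7] 647 [0.5041 0.0022]
red [328.7 108.1] 707 [ 0.4806 -0.0591]
orange 799
 c [ 0.5758 -0.1527] rect ((574.4579467773438, -154.55374145507812), (59.52312088012695, 14.645294189453125), 50.414939880371094)
collar 4054 [ 0.6058 -0.0804] ((628.9122314453125, -89.6513671875), 53.51397705078125) ((620.205810546875, -90.70439910888672), (86.4738540649414, 105.73355865478516), 5.94032096862793)
lever 1520 [0.5935 0.0842] ((594.541748046875, 84.1988296508789), (75.58863067626953, 18.887325286865234), 14.259207725524902)
```

View pics/w9.png

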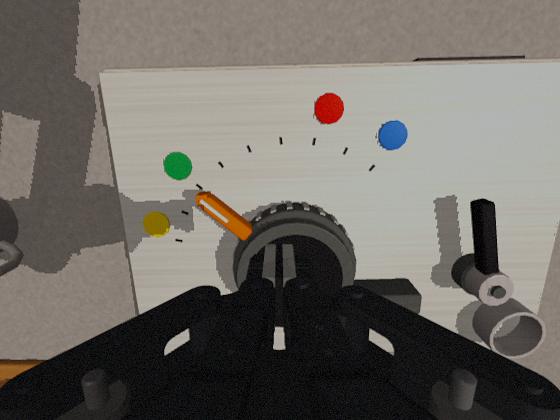

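The arm line, through (218,215), is at 230.4°, and the direction to green is 230.4°, so it's aligned. The lever runs from pivot (492,288) to tip (482,203). Now the clamp.

```bash
python3 - <<'E'
from m import *
from plant import env
s=env.sense();ax=(.6435,.1015)
for z in(.19,.064):
  p,_=pose(ax,195.5,.068,.040,z);print(p,row(s,p,106))
E
```

```text
[np.float64(0.5672835941386832), np.float64(0.12187300855502346), 0.19] (array([-0.69, 22.63,  1.43]), array([-0.1, -0. , 74.3]))
[np.float64(0.5672835941386832), np.float64(0.12187300855502346), 0.064] (array([-0.7 , 22.63, 14.03]), array([-0.1, -0. , 74.3]))
```

Call:
play_rows(
  targets=[
    {"dx": 0,"dy": 2.8,"dz": 0,"rx": 0,"ry": 0,"rz": 9.3},
    {"dx": 0,"dy": 5.6,"dz": 0,"rx": 0,"ry": 0,"rz": 18.6},
    {"dx": 0,"dy": 8.4,"dz": 0,"rx": 0,"ry": 0,"rz": 28},
    {"dx": -0.3,"dy": 11.2,"dz": 0,"rx": 0,"ry": 0,"rz": 37},
    {"dx": -0.4,"dy": 14,"dz": 0,"rx": 0,"ry": 0,"rz": 46},
    {"dx": -0.5,"dy": 17,"dz": 0,"rx": 0,"ry": 0,"rz": 55},
    {"dx": -0.7,"dy": 20,"dz": 0,"rx": 0,"ry": 0,"rz": 65},
    {"dx": -0.7,"dy": 22.6,"dz": 1,"rx": 0,"ry": 0,"rz": 74},
  ],
)

```text
clock: 13.4
ee_pos: [0.5676, 0.1221, 0.1947]
tool_rot: [0.602, 0.799, 0.0, 0.0]
force: [0.3, -0.3, -0.7]
finger_gap: -0.001
grasp_force: 0.0
```

Call:
play_rows(
  targets=[
    {"dx": 0,"dy": 0,"dz": 0,"rx": 0,"ry": 0,"rz": 0},
    {"dx": 0,"dy": 0,"dz": 0,"rx": 0,"ry": 0,"rz": 0},
  ],
)

```text
clock: 13.65
ee_pos: [0.5672, 0.1205, 0.1936]
tool_rot: [0.599, 0.801, -0.001, -0.001]
force: [-0.4, 0.0, -0.0]
finger_gap: -0.001
grasp_force: 0.0
```

```bash
python3 - <<'E'
from m import *
from plant import env
s=env.sense();ax=(.6435,.1015);print(s['clock'])
p,_=pose(ax,195.5,.068,.040,.064);print(p,s['ee_pos'],row(s,p,106))
E
```

```text
13.65
[np.float64(0.5672835941386832), np.float64(0.12187300855502346), 0.064] [0.56722501 0.12053344 0.19357825] (array([ 0.13,  0.07, 12.96]), array([-0.1, -0. ,  0.4]))
```

Call:
play_rows(
  targets=[
    {"dx": 0.1,"dy": 0,"dz": 4,"rx": 0,"ry": 0,"rz": 0},
    {"dx": 0.1,"dy": 0,"dz": 8,"rx": 0,"ry": 0,"rz": 0},
    {"dx": 0.1,"dy": 0,"dz": 11,"rx": 0,"ry": 0,"rz": 0},
    {"dx": 0.1,"dy": 0,"dz": 12.9,"rx": 0,"ry": 0,"rz": 0},
    {"dx": 0.1,"dy": 0,"dz": 12.9,"rx": 0,"ry": 0,"rz": 0},
  ],
)

```text
clock: 14.28
ee_pos: [0.5658, 0.1214, 0.063]
tool_rot: [0.599, 0.8, -0.002, -0.002]
force: [0.7, -1.4, -0.1]
finger_gap: -0.003
grasp_force: 0.0
```

```bash
python3 - <<'E'
from m import *
from plant import env
s=env.sense();ax=(.6435,.1015);print(s['clock'],s['force'],s['ee_pos'])
for th in (195.5,202,209,216,223,230,237):print(th,row(s,pose(ax,th,.066,.0172,.064)[0],th-90))
E
```

```text
14.275 [ 0.6878954  -1.36310493 -0.11314377] [0.56584913 0.12141749 0.06295957]
195.5 (array([-2.28,  0.32, -0.11]), array([-0.3, -0.1,  0.8]))
202 (array([-3.04,  0.15, -0.11]), array([-0.3, -0.1, -5.7]))
209 (array([-3.86,  0.07, -0.11]), array([ -0.3,  -0.1, -12.7]))
216 (array([-4.7 ,  0.1 , -0.11]), array([ -0.3,  -0.1, -19.7]))
223 (array([-5.52,  0.22, -0.11]), array([ -0.3,  -0.1, -26.7]))
230 (array([-6.32,  0.44, -0.11]), array([ -0.3,  -0.2, -33.7]))
237 (array([-7.09,  0.76, -0.12]), array([ -0.3,  -0.2, -40.7]))
```

Call:
play_rows(
  targets=[
    {"dx": -1.2,"dy": 0.2,"dz": 0,"rx": 0,"ry": 0,"rz": 0},
    {"dx": -2.3,"dy": 0.3,"dz": 0,"rx": 0,"ry": 0,"rz": 0},
    {"dx": -3,"dy": 0.2,"dz": 0,"rx": 0,"ry": 0,"rz": -6},
    {"dx": -3.9,"dy": 0.1,"dz": 0,"rx": 0,"ry": 0,"rz": -13},
    {"dx": -4.7,"dy": 0.1,"dz": 0,"rx": 0,"ry": 0,"rz": -20},
    {"dx": -5.5,"dy": 0.2,"dz": 0,"rx": 0,"ry": 0,"rz": -27},
    {"dx": -6.3,"dy": 0.4,"dz": 0,"rx": 0,"ry": 0,"rz": -34},
    {"dx": -6.3,"dy": 0.4,"dz": 0,"rx": 0,"ry": 0,"rz": -34},
  ],
)

```text
clock: 15.28
ee_pos: [0.5893, 0.062, 0.0652]
tool_rot: [0.34, 0.94, -0.0, -0.0]
force: [0.3, -0.7, 0.3]
finger_gap: -0.006
grasp_force: 0.0
```

```bash
python3 - <<'E'
from m import *
from plant import env
s=env.sense();ax=(.6435,.1015);print(s['clock'],s['force'],s['ee_pos'])
for th in (230,237,244,251,258,265,268,270):print(th,row(s,pose(ax,th,.066,.0172,.064)[0],th-90))
E
```

```text
15.275 [ 0.31157469 -0.6601147   0.32278043] [0.58928891 0.06195967 0.06522303]
230 (array([ 0.11, -0.09,  0.12]), array([-0. , -0. ,  0.2]))
237 (array([-0.71, -0.25,  0.12]), array([-0. , -0. , -6.8]))
244 (array([-1.54, -0.31,  0.12]), array([ -0. ,  -0. , -13.8]))
251 (array([-2.37, -0.27,  0.12]), array([ -0. ,  -0. , -20.8]))
258 (array([-3.19, -0.13,  0.12]), array([ -0. ,  -0. , -27.8]))
265 (array([-3.99,  0.1 ,  0.12]), array([ -0. ,  -0. , -34.8]))
268 (array([-4.32,  0.24,  0.12]), array([ -0. ,  -0. , -37.8]))
270 (array([-4.54,  0.33,  0.12]), array([ -0. ,  -0. , -39.8]))
```

Call:
play_rows(
  targets=[
    {"dx": -0.7,"dy": -0.2,"dz": 0,"rx": 0,"ry": 0,"rz": -7},
    {"dx": -1.5,"dy": -0.3,"dz": 0,"rx": 0,"ry": 0,"rz": -14},
    {"dx": -2.4,"dy": -0.3,"dz": 0,"rx": 0,"ry": 0,"rz": -21},
    {"dx": -3.2,"dy": -0.1,"dz": 0,"rx": 0,"ry": 0,"rz": -28},
    {"dx": -3.7,"dy": 0,"dz": 0,"rx": 0,"ry": 0,"rz": -33},
    {"dx": -4,"dy": 0.1,"dz": 0,"rx": 0,"ry": 0,"rz": -35},
    {"dx": -4,"dy": 0.1,"dz": 0,"rx": 0,"ry": 0,"rz": -35},
  ],
)

```text
clock: 16.15
ee_pos: [0.6199, 0.0378, 0.0642]
tool_rot: [0.041, 0.999, -0.0, -0.001]
force: [-0.7, -0.2, -0.1]
finger_gap: 0.002
grasp_force: 0.3
```

```bash
python3 - <<'E'
from m import *
from plant import env
s=env.sense();ax=(.6435,.1015);print(s['clock'],s['force'],s['ee_pos'])
for th in (262,265,268,270):print(th,row(s,pose(ax,th,.066,.0172,.064)[0],th-90))
E
```

```text
16.15 [-0.66739007 -0.23014206 -0.14677877] [0.61994786 0.03784788 0.06417514]
262 (array([0.27, 0.05, 0.02]), array([-0. , -0.1,  3.3]))
265 (array([-0.07, -0.05,  0.02]), array([-0. , -0.1,  0.3]))
268 (array([-0.42, -0.14,  0.02]), array([-0. , -0.1, -2.7]))
270 (array([-0.65, -0.18,  0.02]), array([-0. , -0.1, -4.7]))
```

Now press slowly into the stop.

Call:
play_rows(
  targets=[
    {"dx": -0.2,"dy": 0,"dz": 0,"rx": 0,"ry": 0,"rz": -1},
    {"dx": -0.4,"dy": 0,"dz": 0,"rx": 0,"ry": 0,"rz": -2},
    {"dx": -0.5,"dy": 0,"dz": 0,"rx": 0,"ry": 0,"rz": -2.5},
    {"dx": -0.6,"dy": 0,"dz": 0,"rx": 0,"ry": 0,"rz": -2.5},
    {"dx": -0.6,"dy": 0,"dz": 0,"rx": 0,"ry": 0,"rz": -2.5},
  ],
)

```text
clock: 16.77
ee_pos: [0.6249, 0.0376, 0.0637]
tool_rot: [0.018, 1.0, -0.0, -0.002]
force: [-5.2, -1.6, 1.8]
finger_gap: 0.003
grasp_force: 2.4
```

Call:
play_rows(
  targets=[
    {"dx": -0.2,"dy": 0,"dz": 0,"rx": 0,"ry": 0,"rz": 0},
    {"dx": -0.4,"dy": 0,"dz": 0,"rx": 0,"ry": 0,"rz": 0},
    {"dx": -0.4,"dy": 0,"dz": 0,"rx": 0,"ry": 0,"rz": 0},
  ],
)

```text
clock: 17.15
ee_pos: [0.625, 0.0376, 0.0637]
tool_rot: [0.018, 1.0, -0.0, -0.007]
force: [-16.2, -2.1, 7.9]
finger_gap: 0.0
grasp_force: 8.0
```

The tip is stationary and the force is climbing, so the lever is at its stop. I'll back off, raise and check.

Call:
play_rows(
  targets=[
    {"dx": 1,"dy": 0,"dz": 0,"rx": 0,"ry": 0,"rz": 0},
    {"dx": 3,"dy": 0,"dz": 0,"rx": 0,"ry": 0,"rz": 0},
    {"dx": 5,"dy": 0,"dz": -2,"rx": 0,"ry": 0,"rz": 0},
    {"dx": 7,"dy": -1,"dz": -6,"rx": 0,"ry": 0,"rz": 0},
    {"dx": 9,"dy": -3,"dz": -11,"rx": 0,"ry": 0,"rz": 0},
    {"dx": 10,"dy": -5,"dz": -16,"rx": 0,"ry": 0,"rz": 0},
    {"dx": 10,"dy": -7,"dz": -20,"rx": 0,"ry": 0,"rz": 0},
    {"dx": 10,"dy": -7,"dz": -20,"rx": 0,"ry": 0,"rz": 0},
  ],
)

```text
clock: 18.15
ee_pos: [0.5302, -0.0299, 0.2696]
tool_rot: [0.019, 1.0, -0.001, 0.005]
force: [1.2, 0.3, -0.1]
finger_gap: -0.0
grasp_force: 0.0
```

```bash
python3 - <<'E'
from m import *
from plant import env
x,s=wrist(env,"w10");print(s['clock'],s['ee_pos'],s['force']);resid(x,s,(.6295,-.0886));measure(*x)
E
```

```text
18.15 [ 0.53017399 -0.02988267  0.26962183] [ 1.16911925  0.29230741 -0.13414161]
green 369 [ 0.5345 -0.2029] r 0.1486 ang 230.26 | tip [ 0.5564 -0.1766] r 0.1153 ang 230.29 mid ang 229.81 line 229.28 485
deck z 0.0507
green [136.4 188.8] 369 [ 0.5345 -0.2029]
yellow [123.3 235.7] 342 [ 0.5942 -0.2297]
blue [306.1 156.8] 405 [0.5041 0.0024]
red [252.5 138.3] 439 [ 0.4805 -0.059 ]
orange 492
 c [ 0.5756 -0.1519] rect ((574.2446899414062, -154.0875244140625), (59.13800048828125, 14.555936813354492), 49.89396286010742)
collar 3469 [ 0.6117 -0.0989] ((618.4839477539062, -95.71253204345703), 52.35231399536133) ((615.5127563476562, -96.84960174560547), (73.03076934814453, 101.2911148071289), 30.8819580078125)
lever 769 [0.6403 0.0515] ((642.530029296875, 53.97767639160156), (69.99663543701172, 23.784692764282227), 87.80577087402344)
```

View pics/w10.png

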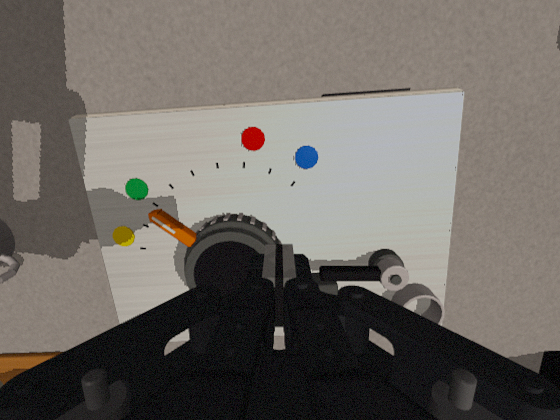

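The arm, with its tip at (153,213), still points at green at (136,189). The lever, from (322,272) to (393,277), lies closed beside the stop block at 267.8°, against an expected 267.7°. Handing in.

```bash
python3 -c "
from plant import env
print(env.job_done())"
```

```text
the job is handed in; nothing more can be done
None
```

The orange arm points at the middle of the green dot to within about half a degree, the clamp lever was then closed against its stop, and the job is handed in at about 18 s. The arm hit a wrist joint limit on the first push, and a fingertip pressed the collar at about 5 N before I backed off.

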